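Identify a lead screw's pitch with gauge leaves

TASK

Find out which of the three pitch-gauge leaves on the rack fits the lead screw on the stand nearest the robot: set a leaf astride the screw near its middle, teeth down on top of the thread, and feel gently along the screw until the teeth drop in; only the leaf of the right pitch sinks fully home, its edge down on the crests all along. Leave that leaf sitting meshed on the screw, let go of it, and have the other two standing astride ridges of the rack again, in any order. Never press a leaf on the screw with more than about 40 N, which would chip the teeth (5 N is plenty), and do not disturb the vial, caliper, notebook or dust cap.

Things in the scene. Friction and masses are not known exactly. Their poses are not given: they have to be found in the camera images.
- stand_a: One of three look-alike fixed stands, each with a 40 mm lead screw lying level in V-blocks. The one nearest the robot (x below 0.56; the others lie beyond 0.6) carries the screw to be gauged. Origin on the bench under the screw's middle; y along the screw, z up. Base plate 64 mm (x) by 190 mm (y), 10 mm thick. The clamp straps at y = +-74 mm reach 58 mm up.
- stand_a_thread (a point): Top of the screw on stand_a, at the crests' height midway along: stand frame (0, 0, 56) mm. Axis 36 mm up, crest radius 20 mm. Trapezoidal 30 degree thread, crests 0.37 pitch wide, grooves 4.2 to 6.3 mm deep, at least from y = -45 to +45 mm; lightly oiled steel, friction about 0.3.
- stand_b: Stand of the same sizes and frame as stand_a; its screw has another pitch. The pitches are 8, 10 and 12 mm; which stand has which is not known. Each screw lies somewhere within 9 mm along its axis, so where its grooves are cannot be told from these poses; it is clamped and does not slide under 40 N.
- stand_b_thread (a point): Top of the screw on stand_b, at the crests' height midway along: stand frame (0, 0, 56) mm. Axis 36 mm up, crest radius 20 mm. Trapezoidal 30 degree thread, crests 0.37 pitch wide, grooves 4.2 to 6.3 mm deep, at least from y = -45 to +45 mm; lightly oiled steel, friction about 0.3.
- stand_c: Stand of the same sizes and frame as stand_a; its screw has another pitch (8, 10 or 12 mm, not known which).
- stand_c_thread (a point): Top of the screw on stand_c, at the crests' height midway along: stand frame (0, 0, 56) mm. Axis 36 mm up, crest radius 20 mm. Trapezoidal 30 degree thread, crests 0.37 pitch wide, grooves 4.2 to 6.3 mm deep, at least from y = -45 to +45 mm; lightly oiled steel, friction about 0.3.
- rack: Pale wooden leaf rack, fixed, 216x104 mm, origin at the centre of its underside, z up; board 10 mm thick with three darker ridges along y, 30 mm wide, tops 25 mm up, at x = -66, 0 and +66 mm. One leaf stands astride each ridge, in any order, its length along the rack's y, its origin 44 mm above the rack's.
- leaf_1: Pitch-gauge leaf, 80 mm long (y): steel comb, teeth 6 mm thick (x), hollow edge 14 mm; black grip 12 mm thick (x), 34 mm long, z 20 to 54 mm; at y = +-34 mm forks with legs to z = -34 mm, 49 mm apart inside, 60 outside. 0.17 kg. Origin mid of the edge the teeth spring from; z up. 6 teeth, pitch 8 mm, 3.2 mm long, symmetrical, 0.8 mm play per flank. Meshed, the edge lies on the crests; else it is 2 mm or more above.
- leaf_2: Pitch-gauge leaf, 80 mm long (y): steel comb, teeth 6 mm thick (x), hollow edge 14 mm; black grip 12 mm thick (x), 34 mm long, z 20 to 54 mm; at y = +-34 mm forks with legs to z = -34 mm, 49 mm apart inside, 60 outside. 0.17 kg. Origin mid of the edge the teeth spring from; z up. 5 teeth, pitch 10 mm, 4.0 mm long, symmetrical, 0.8 mm play per flank. Meshed, the edge lies on the crests; else it is 2 mm or more above.
- leaf_3: Pitch-gauge leaf, 80 mm long (y): steel comb, teeth 6 mm thick (x), hollow edge 14 mm; black grip 12 mm thick (x), 34 mm long, z 20 to 54 mm; at y = +-34 mm forks with legs to z = -34 mm, 49 mm apart inside, 60 outside. 0.17 kg. Origin mid of the edge the teeth spring from; z up. 4 teeth, pitch 12 mm, 4.8 mm long, symmetrical, 0.8 mm play per flank. Meshed, the edge lies on the crests; else it is 2 mm or more above.
- vial_blue: Bystander: white vial with a blue screw cap, 42 mm wide, 86 mm tall; origin at the centre of its underside
- caliper: Bystander: black and silver digital caliper lying flat, 190x47x13 mm (long along its x); origin at the centre of its underside
- notebook: Bystander: black log book lying flat, 149x106x12 mm (long along its x); origin at the centre of its underside
- dust_cap: Bystander: round black dust cap, 31 mm wide, 12 mm tall; origin at the centre of its underside
There are look-alikes about, which are no part of the job. Leave any blue look-alike of the leaf_1 alone.

How it is judged:
At the end, for the whole second after the job is handed in: One leaf sits meshed on the nearest screw: edge within 1.5 mm of the crests' height, level within 0.05 rad, upright within 0.2, along the screw within 0.1, its middle within 20 mm of the screw's middle and 6 mm of its axis; the others stand on the rack at standing height +-3 mm. At rest, released (((((world x of stand_a below 0.56 m and x of leaf_1 in the frame of stand_a between -0.006 and 0.006 m and y of leaf_1 in the frame of stand_a between -0.02 and 0.02 m and z of leaf_1 in the frame of stand_a between 0.052 and 0.0575 m and angle between the y axis of leaf_1 and the y axis of stand_a, either way round below 0.1 rad and angle between leaf_1's own z axis and vertical below 0.2 rad and angle between leaf_1's own y axis and vertical between 1.5208 and 1.6208 rad) or (world x of stand_b below 0.56 m and x of leaf_1 in the frame of stand_b between -0.006 and 0.006 m and y of leaf_1 in the frame of stand_b between -0.02 and 0.02 m and z of leaf_1 in the frame of stand_b between 0.052 and 0.0575 m and angle between the y axis of leaf_1 and the y axis of stand_b, either way round below 0.1 rad and angle between leaf_1's own z axis and vertical below 0.2 rad and angle between leaf_1's own y axis and vertical between 1.5208 and 1.6208 rad) or (world x of stand_c below 0.56 m and x of leaf_1 in the frame of stand_c between -0.006 and 0.006 m and y of leaf_1 in the frame of stand_c between -0.02 and 0.02 m and z of leaf_1 in the frame of stand_c between 0.052 and 0.0575 m and angle between the y axis of leaf_1 and the y axis of stand_c, either way round below 0.1 rad and angle between leaf_1's own z axis and vertical below 0.2 rad and angle between leaf_1's own y axis and vertical between 1.5208 and 1.6208 rad)) and x of leaf_2 in the frame of rack between -0.085 and 0.085 m and y of leaf_2 in the frame of rack between -0.02 and 0.02 m and z of leaf_2 in the frame of rack between 0.041 and 0.047 m and angle between each of leaf_2, leaf_3's own z axis and vertical below 0.1 rad and x of leaf_3 in the frame of rack between -0.085 and 0.085 m and y of leaf_3 in the frame of rack between -0.02 and 0.02 m and z of leaf_3 in the frame of rack between 0.041 and 0.047 m and linear speed of each of leaf_1, leaf_2, leaf_3 below 0.02 m/s and angular speed of each of leaf_1, leaf_2, leaf_3 below 0.3 rad/s) or (((world x of stand_a below 0.56 m and x of leaf_2 in the frame of stand_a between -0.006 and 0.006 m and y of leaf_2 in the frame of stand_a between -0.02 and 0.02 m and z of leaf_2 in the frame of stand_a between 0.052 and 0.0575 m and angle between the y axis of leaf_2 and the y axis of stand_a, either way round below 0.1 rad and angle between leaf_2's own z axis and vertical below 0.2 rad and angle between leaf_2's own y axis and vertical between 1.5208 and 1.6208 rad) or (world x of stand_b below 0.56 m and x of leaf_2 in the frame of stand_b between -0.006 and 0.006 m and y of leaf_2 in the frame of stand_b between -0.02 and 0.02 m and z of leaf_2 in the frame of stand_b between 0.052 and 0.0575 m and angle between the y axis of leaf_2 and the y axis of stand_b, either way round below 0.1 rad and angle between leaf_2's own z axis and vertical below 0.2 rad and angle between leaf_2's own y axis and vertical between 1.5208 and 1.6208 rad) or (world x of stand_c below 0.56 m and x of leaf_2 in the frame of stand_c between -0.006 and 0.006 m and y of leaf_2 in the frame of stand_c between -0.02 and 0.02 m and z of leaf_2 in the frame of stand_c between 0.052 and 0.0575 m and angle between the y axis of leaf_2 and the y axis of stand_c, either way round below 0.1 rad and angle between leaf_2's own z axis and vertical below 0.2 rad and angle between leaf_2's own y axis and vertical between 1.5208 and 1.6208 rad)) and x of leaf_1 in the frame of rack between -0.085 and 0.085 m and y of leaf_1 in the frame of rack between -0.02 and 0.02 m and z of leaf_1 in the frame of rack between 0.041 and 0.047 m and angle between each of leaf_1, leaf_3's own z axis and vertical below 0.1 rad and x of leaf_3 in the frame of rack between -0.085 and 0.085 m and y of leaf_3 in the frame of rack between -0.02 and 0.02 m and z of leaf_3 in the frame of rack between 0.041 and 0.047 m and linear speed of each of leaf_1, leaf_2, leaf_3 below 0.02 m/s and angular speed of each of leaf_1, leaf_2, leaf_3 below 0.3 rad/s) or (((world x of stand_a below 0.56 m and x of leaf_3 in the frame of stand_a between -0.006 and 0.006 m and y of leaf_3 in the frame of stand_a between -0.02 and 0.02 m and z of leaf_3 in the frame of stand_a between 0.052 and 0.0575 m and angle between the y axis of leaf_3 and the y axis of stand_a, either way round below 0.1 rad and angle between leaf_3's own z axis and vertical below 0.2 rad and angle between leaf_3's own y axis and vertical between 1.5208 and 1.6208 rad) or (world x of stand_b below 0.56 m and x of leaf_3 in the frame of stand_b between -0.006 and 0.006 m and y of leaf_3 in the frame of stand_b between -0.02 and 0.02 m and z of leaf_3 in the frame of stand_b between 0.052 and 0.0575 m and angle between the y axis of leaf_3 and the y axis of stand_b, either way round below 0.1 rad and angle between leaf_3's own z axis and vertical below 0.2 rad and angle between leaf_3's own y axis and vertical between 1.5208 and 1.6208 rad) or (world x of stand_c below 0.56 m and x of leaf_3 in the frame of stand_c between -0.006 and 0.006 m and y of leaf_3 in the frame of stand_c between -0.02 and 0.02 m and z of leaf_3 in the frame of stand_c between 0.052 and 0.0575 m and angle between the y axis of leaf_3 and the y axis of stand_c, either way round below 0.1 rad and angle between leaf_3's own z axis and vertical below 0.2 rad and angle between leaf_3's own y axis and vertical between 1.5208 and 1.6208 rad)) and x of leaf_1 in the frame of rack between -0.085 and 0.085 m and y of leaf_1 in the frame of rack between -0.02 and 0.02 m and z of leaf_1 in the frame of rack between 0.041 and 0.047 m and angle between each of leaf_1, leaf_2's own z axis and vertical below 0.1 rad and x of leaf_2 in the frame of rack between -0.085 and 0.085 m and y of leaf_2 in the frame of rack between -0.02 and 0.02 m and z of leaf_2 in the frame of rack between 0.041 and 0.047 m and linear speed of each of leaf_1, leaf_2, leaf_3 below 0.02 m/s and angular speed of each of leaf_1, leaf_2, leaf_3 below 0.3 rad/s))); the robot touches nothing.
It fails at once if a leaf is pressed against a stand or its screw with more than 40 N (contact force between any of leaf_1, leaf_2, leaf_3 and stand_a above 40 N or contact force between any of leaf_1, leaf_2, leaf_3 and stand_b above 40 N or contact force between any of leaf_1, leaf_2, leaf_3 and stand_c above 40 N).
It fails at once if the vial, the caliper, the notebook or the dust cap is moved by more than 15 mm (distance of any of vial_blue, caliper, notebook, dust_cap from where it was at the start of the episode above 0.015 m).
It also fails if it takes over 72 s, if anything falls off the work surface, if the arm or the gripper's body presses on something with over 40 N, if the wrist force passes 120 N, or if a joint passes its speed limit or range.

ROBOT

A 6-joint arm with a two-finger parallel gripper is mounted at the origin on a cart in front of the work surface, level with it; the furniture and walls round the work are solid. World frame = base frame: x ahead of the robot, y to its left, z up, the work surface at z = 0. Lengths are in m, angles in rad, forces in N, time in s.
With the tool pointing down it reaches from about 0.375 to 0.9 m from the base axis. Payload 3.1 kg.
Tool frame: the origin (TCP) lies at the centre of the arm's flange, where the gripper is bolted on; the fingertips stand 182 mm ahead of it and the grasp point (between the pads) lies 164 mm ahead of it; z points along the fingers, y is the line along which they close (so a half turn about z gives the same grasp; the last joint's range is limited). The gripper opens to 87 mm and grips with 3 to 60 N. Pads are 19 mm wide; open, the fingers measure 117 mm over their backs; the gripper's body (75 mm by 190 mm) begins 51 mm behind the grasp point.
Start: joints at [-1.29, 0.527, 1.433, -0, 1.181, -0.178], TCP at [0.277, -0.56, 0.405] pointing down, gripper open.
Joint ranges: [-3.08, 3.08], [-0.75, 2.2], [0.22, 2.44], [-1.43, 4.57], [0, 2.65], [-2.85, 2.85]. Speed limits (rad/s): [2.79, 2.79, 3.14, 3.14, 3.14, 3.14].

INTERFACE

Orientations are given as a unit quaternion [x, y, z, w].
In Python, from rig import * gives the robot as it stands.
- The arm moves only by the tool move_arm, never from a script. Its argument "commands" is a list that holds one entry, the list of rows, each a list of 6 numbers: the shift along the tool's x, y, z in units of 40 mm (1.0 is 40 mm), then the turn, a rotation vector about the tool's x, y, z in rad. A call has 1 to 12 rows; each row is the pose to reach, as a shift and turn from the pose commanded when the call began, along the tool's axes at that moment; what a row does not reach only later rows make up. A row lasts 1/8 s, in which the tool goes at most 62.5 mm and 10.7 degrees, less where a joint would pass 70% of its speed; a pose out of reach is approached as far as the arm can. A call with a gripper value outside its range is refused whole. "claw" is the closure, from -1 (fully open) to 1 (shut), so that 0 is half open, set as the call begins (left out, the last holds). The fingers move at their own pace and stop on an object; "squeeze" is the grip in N (left out, the last holds). Time passes only in rows, so rows that repeat a pose let the fingers close. It gives the time, the measured TCP pose, the force, the opening and the grip force at its end, in the units of the state.
- get_obs(): the state, without advancing time (a new reading comes with each control period).
- camera(name): name is "side" or "top" or "wrist"; returns a dict with "pixels" (420x560x3 uint8, blue, green, red), "range_z" (420x560 float32, m along the optical axis (not along the pixel's ray), 0 where there is no reading), "camera_matrix" (3x3 intrinsics, pixels), "extrinsics" (4x4, takes a point from world to camera coordinates). Camera axes: x right, y up, looking along -z (the intrinsics and any distortion apply to the point x, -y, -z); pixel columns grow to the right and rows downward; lengths in m; the calibration is good to about 2 mm. A picture is of the moment at which its call begins.
- hand_in(): hands the job in; it is judged then, once.
The state is a dict: "time": time; "q": joint angles; "joint_velocities": joint speeds; "joint_torque": joint torques, N m; "position": TCP position; "tool_rot": TCP orientation; "ft_force": force on the tool from outside, world axes, zero at the start; "moment": the same for the moment, N m; "grip_width": finger opening in m; "grip_force": force on a finger pad.
Only numpy, scipy, OpenCV 4.12 (cv2) and the standard library are available. Lean on these libraries where they do the work, as an engineer would, in place of code of your own. Each camera call takes 0.05 s, during which the arm holds its last target. There are 200 camera calls.

## Working session

There is one attempt and no reset: what is moved stays moved. The work goes in short steps, Python scripts to look and compute and a tool call to move; the robot and the scene stay as the last step left them, time stands still between calls to the robot, and variables do not carry over. Pictures are saved under pics/ and viewed, at most 10 in all, crops included, and the job is handed in when it is done.

Besides the shell and the picture viewer there is one more tool, called after "Emit:" by a JSON object that holds its "name" and its "arguments", one argument or row to a line. move_arm: Moves the arm, as the interface text tells. Its arguments: {"type":"object","properties":{"commands":{"type":"array","items":{"type":"array","items":{"type":"array","items":{"type":"number"}}}},"claw":{"type":"number"},"squeeze":{"type":"number"}},"required":["commands"]}

```bash
mkdir -p pics; cat > h.py <<'E'
from rig import *
import numpy as np, cv2
from scipy.spatial.transform import Rotation as R
def world(c):
    K=np.array(c["camera_matrix"]);T=np.linalg.inv(np.array(c["extrinsics"]))
    z=c["range_z"];v,u=np.mgrid[:z.shape[0],:z.shape[1]]
    p=np.stack([(u-K[0,2])/K[0,0]*z,-(v-K[1,2])/K[1,1]*z,-z],-1)
    w=p@T[:3,:3].T+T[:3,3]; w[z==0]=np.nan
    return w
def rows(dw,yaw=0):  # world shift -> tool units
    o=get_obs();r=R.from_quat(o["tool_rot"]);return r.inv().apply(dw)/0.04
E
python3 - <<'E'
from h import *
o=get_obs();print({k:np.round(v,3) for k,v in o.items()})
for n in("top","side"):
    c=camera(n);cv2.imwrite(f"pics/{n}0.png",c["pixels"]);np.savez(f"{n}0.npz",w=world(c),p=c["pixels"])
    T=np.linalg.inv(c["extrinsics"]);print(n,np.round(T,3),np.round(c["camera_matrix"],1))
E
```

```text
{'time': np.float64(0.0), 'q': array([-1.289,  0.528,  1.434,  0.   ,  1.181, -0.179]), 'joint_velocities': array([ 0.001, -0.   , -0.   ,  0.001, -0.   , -0.001]), 'joint_torque': array([  0.   , -44.004, -17.66 ,   0.063,   0.059,  -0.   ]), 'position': array([ 0.277, -0.56 ,  0.404]), 'tool_rot': array([ 0.974,  0.228, -0.   , -0.001]), 'ft_force': array([ 0.859, -0.117, -0.658]), 'moment': array([-0.044, -0.043, -0.006]), 'grip_force': np.float64(0.0), 'grip_width': np.float64(0.087)}
top [[-0.012  0.99  -0.139  0.395]
 [-1.    -0.016 -0.022 -0.078]
 [-0.023  0.138  0.99   1.467]
 [ 0.     0.     0.     1.   ]] [[432.8   0.  283.3]
 [  0.  432.8 209.8]
 [  0.    0.    1. ]]
side [[-0.706  0.613 -0.355  0.026]
 [-0.708 -0.618  0.341  0.434]
 [-0.01   0.493  0.87   1.362]
 [ 0.     0.     0.     1.   ]] [[516.3   0.  281.2]
 [  0.  516.3 205.9]
 [  0.    0.    1. ]]
```

View pics/top0.png

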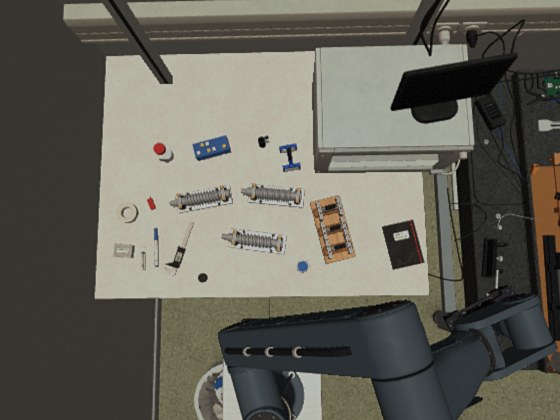

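View pics/side0.png

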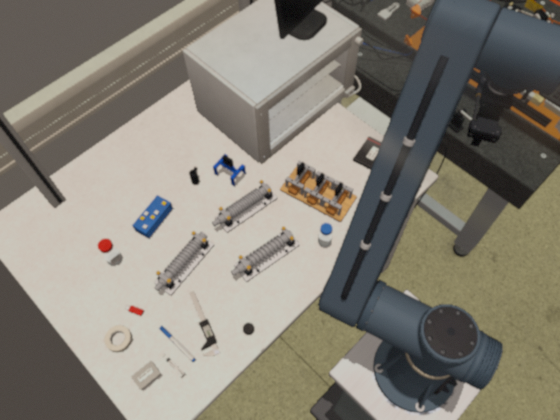

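The top view shows the nearest stand at (254,240), the rack with three leaves at (332,229), the blue vial at (303,267), the caliper at (180,248), the cap at (202,278) and the notebook at (403,244). The side view shows the same layout. The blue look-alike is at (290,157).

```bash
python3 - <<'E'
from h import *
d=np.load("top0.npz");w=d["w"];p=d["p"].astype(int)
def rect(m,n):
    pts=w[m][:,:2].astype(np.float32); print(n,len(pts),np.round(cv2.minAreaRect(pts*1000),1), np.round(np.nanmean(w[m],0),3))
U=np.zeros(w.shape[:2],bool)
a=U.copy();a[222:258,215:292]=1
z=w[...,2]
rect(a&(z>0.006)&(z<0.07),"stand");rect(a&(z>0.03),"standhi")
b=U.copy();b[190:268,306:358]=1
rect(b&(z>0.005)&(z<0.12),"rack");
hi=(b&(z>0.075)).astype(np.uint8)
n,l=cv2.connectedComponents(hi)
for i in range(1,n): 
    if (l==i).sum()>4: rect(l==i,"leaf%d"%i)
v=U.copy();v[260:273,296:311]=1
rect(v&(z>0.05),"vial")
c=camera("wrist");cv2.imwrite("pics/w0.png",c["pixels"])
o=get_obs();T=np.eye(4);T[:3,:3]=R.from_quat(o["tool_rot"]).as_matrix();T[:3,3]=o["position"]
print(np.round(np.linalg.inv(T)@np.linalg.inv(c["extrinsics"]),3),np.round(c["camera_matrix"],0))
E
```

```text
Traceback (most recent call last):
ValueError: setting an array element with a sequence. The requested array has an inhomogeneous shape after 1 dimensions. The detected shape was (3,) + inhomogeneous part.
```

```bash
cat > a.py <<'E'
from h import *
d=np.load("top0.npz");w=d["w"];p=d["p"].astype(int)
def rect(m,n):
    pts=w[m][:,:2].astype(np.float32)
    r=cv2.minAreaRect(pts*1000); print(n,len(pts),np.round(r[0]),np.round(r[1]),round(r[2],1), np.round(np.nanmean(w[m],0),3))
U=np.zeros(w.shape[:2],bool)
a=U.copy();a[222:258,215:292]=1
z=w[...,2]
rect(a&(z>0.006)&(z<0.07),"stand");rect(a&(z>0.03),"standhi")
b=U.copy();b[190:268,306:358]=1
rect(b&(z>0.005)&(z<0.12),"rack");
hi=(b&(z>0.075)).astype(np.uint8)
n,l=cv2.connectedComponents(hi)
for i in range(1,n): 
    if (l==i).sum()>4: rect(l==i,"leaf%d"%i)
v=U.copy();v[260:273,296:311]=1
rect(v&(z>0.05),"vial")
c=camera("wrist");cv2.imwrite("pics/w0.png",c["pixels"])
o=get_obs();T=np.eye(4);T[:3,:3]=R.from_quat(o["tool_rot"]).as_matrix();T[:3,3]=o["position"]
print(np.round(np.linalg.inv(T)@np.linalg.inv(c["extrinsics"]),3),np.round(c["camera_matrix"],0))
E
python3 a.py
```

```text
stand 1165 [500.  58.] [258. 118.] 89.1 [0.496 0.047 0.032]
standhi 636 [497.  58.] [201.  50.] 82.6 [0.496 0.052 0.049]
rack 2142 [ 534. -208.] [174. 263.] 88.3 [ 0.529 -0.207  0.03 ]
leaf1 49 [ 598. -199.] [12. 32.] 14.6 [ 0.598 -0.198  0.095]
leaf2 48 [ 532. -211.] [12. 36.] 12.0 [ 0.531 -0.211  0.096]
leaf3 46 [ 471. -226.] [12. 33.] 10.2 [ 0.471 -0.226  0.097]
leaf4 11 [ 413. -119.] [ 3. 16.] 89.1 [ 0.412 -0.119  0.087]
vial 86 [ 410. -106.] [29. 28.] 89.1 [ 0.41  -0.106  0.087]
[[-0.     0.957  0.29   0.08 ]
 [ 1.     0.     0.001  0.   ]
 [ 0.001  0.29  -0.957  0.021]
 [ 0.     0.     0.     1.   ]] [[335.   0. 276.]
 [  0. 335. 212.]
 [  0.   0.   1.]]
```

```bash
python3 - <<'E'
from h import *
for n in("top0","side0"):
    w=np.load(n+".npz")["w"];x,y,z=w[...,0],w[...,1],w[...,2]
    m=(x>0.6)&(x<1.2)&(y>-0.7)&(y<-0.1)&(z>0.12)
    for y0 in(-.15,-.2,-.25,-.3,-.35,-.4,-.5):
        k=m&(abs(y-y0)<.015)
        if k.sum(): print(n,y0,k.sum(),[round(float(x[k&(z>a)&(z<a+.06)].min()),3) if (k&(z>a)&(z<a+.06)).any() else None for a in np.arange(.12,.5,.06)],np.round(np.nanpercentile(z[k],95),3))
E
```

```text
top0 -0.15 1278 [0.722, 0.722, 0.722, 1.134, None, None, None] 0.3
top0 -0.2 1557 [0.722, 0.722, 0.722, 1.132, None, None, None] 0.3
top0 -0.25 1524 [1.129, 1.126, 0.722, 1.131, None, None, None] 0.299
top0 -0.3 1527 [1.128, 1.126, 0.722, 1.132, None, None, None] 0.3
top0 -0.35 1913 [1.128, 1.126, 0.722, 0.82, 0.82, 0.829, 0.838] 0.49
top0 -0.4 1754 [1.128, 1.126, 0.722, 0.825, 0.826, 0.835, 0.842] 0.508
top0 -0.5 1288 [1.129, 1.123, 0.721, 0.804, 0.842, 0.85, 0.859] 0.503
side0 -0.15 3561 [0.72, 0.72, 0.72, 1.128, 1.179, None, None] 0.316
side0 -0.2 1570 [0.721, 0.721, 0.72, 1.132, None, None, None] 0.318
side0 -0.25 1370 [0.772, 1.124, 0.72, 1.132, None, None, None] 0.301
side0 -0.3 1251 [0.774, 1.125, 0.721, 1.135, None, None, None] 0.297
side0 -0.35 1391 [0.773, 1.122, 0.72, 0.817, 0.821, 0.829, None] 0.434
side0 -0.4 1137 [0.776, 1.127, 0.721, 0.824, 0.824, 0.835, None] 0.403
side0 -0.5 501 [0.774, None, 0.72, 0.808, 0.843, None, None] 0.353
```

Emit:
{"name": "move_arm", "arguments": {
  "commands": [
    [[0,0,0,0,0,-0.18],[0.5,0,0,0,0,-0.36],[1.5,0,0,0,0,-0.54],[3,-0.5,0,0,0,-0.72],[4.5,-0.8,0,0,0,-0.9],[6,-1,0,0,0,-1.08],[7.5,-1.2,0,0,0,-1.2],[8.5,-1.4,0,0,0,-1.33],[8.55,-1.61,0,0,0,-1.33],[8.55,-1.61,0,0,0,-1.33]]
  ],
  "claw": 0
}}

```text
time: 1.4
position: [0.5548, -0.35, 0.4043]
tool_rot: [0.626, 0.78, -0.0, -0.001]
ft_force: [0.2, -0.1, 0.6]
grip_width: 0.0436
grip_force: 0.0
```

Emit:
{"name": "move_arm", "arguments": {
  "commands": [
    [[1.3,0.1,0.3,0,0,0],[2.7,0.2,0.7,0,0,0],[4,0.25,1,0,0,0],[4,0.25,1,0,0,0],[4,0.25,1,0,0,0]]
  ]
}}

```text
time: 2.02
position: [0.5302, -0.1937, 0.3653]
tool_rot: [0.626, 0.78, -0.0, 0.001]
ft_force: [-0.7, 0.1, 0.2]
grip_width: 0.0437
grip_force: 0.0
```

```bash
python3 - <<'E'
from h import *
c=camera("wrist");cv2.imwrite("pics/w1.png",c["pixels"]);np.savez("w1.npz",w=world(c),p=c["pixels"])
print(get_obs()["position"])
E
```

```text
[ 0.53050907 -0.1941837   0.36541483]
```

View pics/w1.png

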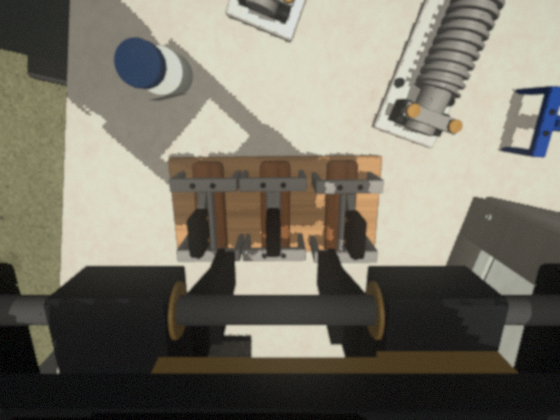

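The wrist view shows the rack at (275,205), with the three black leaf grips at about (197,232), (273,232) and (355,232) and the blue-capped vial at (150,67).

```bash
python3 - <<'E'
from h import *
d=np.load("w1.npz");w=d["w"];p=d["p"]
m=(w[...,2]>0.09)&(w[...,2]<0.104)
n,l=cv2.connectedComponents(m.astype(np.uint8))
for i in range(1,n):
    k=l==i
    if k.sum()>60:
        v,u=np.where(k);r=cv2.minAreaRect((w[k][:,:2]*1000).astype(np.float32));print(int(u.mean()),int(v.mean()),k.sum(),np.round(r[0],1),np.round(r[1],1),round(r[2],1),np.round(np.median(w[k],0),4))
x,y,z=np.moveaxis(w,-1,0)
m=(z>0.006)&(z<0.014)&(x<.65)&(y<-.1)&(abs(x-.53)<.14)
v,u=np.where(m)
for nm,k in(("board",(z>0.006)&(z<0.04)&(u0:=np.indices(z.shape)[0]>140)&(np.indices(z.shape)[0]<265)&(np.indices(z.shape)[1]>160)&(np.indices(z.shape)[1]<390)),):
    r=cv2.minAreaRect((w[k][:,:2]*1000).astype(np.float32));print(nm,r)
print(np.round(w[185,[197,273,350]],4)) # fork bars
E
```

```text
194 237 639 [ 471.5 -225.3] [12.4 33.8] 13.5 [ 0.472  -0.2237  0.0963]
272 236 605 [ 532.  -211.4] [12.1 33.5] 15.3 [ 0.5317 -0.2102  0.0965]
357 238 641 [ 598.8 -198.5] [12.3 33.6] 12.8 [ 0.5975 -0.1973  0.0965]
521 239 865 [ 728.  -167.2] [52.3 22.4] 59.0 [ 0.7234 -0.1695  0.0972]
board ((533.5130004882812, -209.84580993652344), (215.87168884277344, 102.79953002929688), 13.014278411865234)
[[ 0.4597 -0.1926  0.0551]
 [ 0.525  -0.1785  0.0535]
 [ 0.5913 -0.1637  0.0544]]
```

Emit:
{"name": "move_arm", "arguments": {
  "commands": [
    [[1.5,0.2,0,0,0,0.1],[3,0.4,0,0,0,0.2],[4.5,0.6,0,0,0,0.3],[6,0.78,0,0,0,0.356],[6.2,0.78,0,0,0,0.356],[6.2,0.78,0,0,0,0.356],[6.2,0.78,0,0,0,0.356]]
  ]
}}

```text
time: 2.95
position: [0.5078, 0.0547, 0.3649]
tool_rot: [0.755, 0.656, 0.0, 0.001]
ft_force: [0.3, 0.1, -0.3]
grip_width: 0.0434
grip_force: 0.0
```

```bash
python3 - <<'E'
from h import *
c=camera("wrist");cv2.imwrite("pics/w2.png",c["pixels"]);w=world(c);np.savez("w2.npz",w=w,p=c["pixels"])
print(get_obs()["position"])
x,y,z=np.moveaxis(w,-1,0)
i,j=np.indices(z.shape)
m=(z>0.006)&(z<0.065)&(x>.42)&(x<.57)&(y>-.07)&(y<.2)
n,l=cv2.connectedComponents(m.astype(np.uint8))
for q in range(1,n):
    k=l==q
    if k.sum()>500:print(int(j[k].mean()),int(i[k].mean()),k.sum(),cv2.minAreaRect((w[k][:,:2]*1000).astype(np.float32)))
E
```

```text
[0.50766003 0.05471245 0.36485636]
265 193 11888 ((497.664794921875, 55.11244583129883), (210.78245544433594, 63.978641510009766), 81.78396606445312)
```

View pics/w2.png

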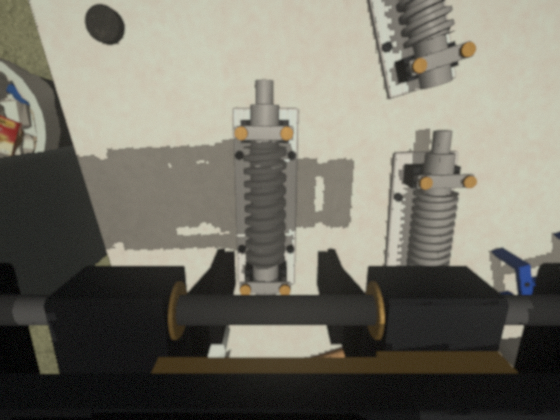

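The stand is at about (265,195), with straps at (263,132) and (265,290) and thread between rows 150 and 265. The dust cap is at (103,24).

```bash
python3 - <<'E'
from h import *
w=np.load("w2.npz")["w"];x,y,z=np.moveaxis(w,-1,0)
a=np.deg2rad(81.8);u=np.array([np.cos(a),np.sin(a)]);v=np.array([u[1],-u[0]])
i,j=np.indices(z.shape)
P=w[...,:2]-[.4977,.0551]; s=P@u;t=P@v
k=(z>0.006)&(z<0.014)&(abs(t)<.04)&(abs(s)<.12)&(i<290)
print("plate",k.sum(),np.round([np.nanpercentile(s[k],q) for q in(0,1,99,100)],4),np.round([np.nanpercentile(t[k],q) for q in(0,1,99,100)],4))
k=(z>0.045)&(z<0.06)&(abs(t)>.013)&(abs(t)<.035)&(abs(s)<.12)
for sg in(1,-1):
    q=k&(s*sg>.04);print("strap",q.sum(),[np.round([c[q&(t*g>0)].mean() for c in(s,t,z)],4) for g in(1,-1)])
k=(abs(t)<.006)&(z>.035)&(z<.08)&(abs(s)<.1)&(i<300)
b=np.arange(-.08,.08,.001)
prof=[(round(B*1000),round(float(np.nanmax(z[k&(s>=B)&(s<B+.001)])*1000),1)) if (k&(s>=B)&(s<B+.001)).any() else None for B in b]
print(*prof)
# axis lateral: symmetric edges, for z>0.04
for S in(-.03,0,.03):
    q=(abs(s-S)<.012)&(z>.044)&(z<.07)&(abs(t)<.022);print(S,np.nanmin(t[q]),np.nanmax(t[q]),q.sum())
S=np.array([p[0] for p in prof if p and -50<p[0]<50]);Z=np.array([p[1] for p in prof if p and -50<p[0]<50])
for pt in(8,10,12):
    F=(Z-Z.mean())@np.exp(-2j*np.pi*S/pt);print(pt,abs(F)/len(S),"crest phase mm",np.angle(F)/(2*np.pi)*-pt)
E
```

```text
plate 3654 [-0.1054 -0.1002  0.0821  0.083 ] [-0.0321 -0.0317  0.0316  0.032 ]
strap 456 [array([0.0603, 0.0182, 0.0545]), array([ 0.0613, -0.0184,  0.055 ])]
strap 412 [array([-0.0757,  0.0177,  0.0532]), array([-0.0757, -0.0178,  0.0529])]
(-80, 52.4) (-79, 48.7) (-78, 48.6) (-77, 48.5) (-76, 49.3) (-75, 48.3) (-74, 48.9) (-73, 48.0) (-72, 47.8) (-71, 48.3) (-70, 47.9) (-69, 48.4) (-68, 48.3) (-67, 49.0) (-66, 48.3) (-65, 48.2) None (-63, 51.4) (-62, 53.4) (-61, 52.0) (-60, 49.3) None (-58, 53.1) (-57, 54.9) (-56, 55.0) (-55, 55.9) (-54, 55.5) (-53, 55.7) (-52, 55.2) (-51, 55.0) (-50, 50.3) (-49, 49.4) (-48, 49.4) (-47, 50.1) None (-45, 54.5) (-44, 55.7) (-43, 55.4) (-42, 56.3) (-41, 55.9) (-40, 56.3) (-39, 52.6) (-38, 50.1) (-37, 49.5) (-36, 49.6) (-35, 49.8) None (-33, 54.5) (-32, 55.5) (-31, 55.7) (-30, 56.0) (-29, 55.6) (-28, 55.9) (-27, 53.1) (-26, 49.6) (-25, 49.7) (-24, 49.0) (-23, 50.2) None (-21, 54.8) (-20, 55.5) (-19, 55.0) (-18, 55.6) (-17, 55.3) (-16, 55.9) (-15, 53.5) (-14, 49.1) (-13, 49.7) (-12, 49.1) (-11, 49.1) (-10, 53.7) (-9, 55.2) (-8, 56.0) (-7, 55.7) (-6, 55.
[... 541 characters left out ...]
, 51.3) (46, 50.2) (47, 49.9) (48, 51.1) (49, 48.4) (50, 48.8) (51, 48.9) (52, 48.4) (53, 48.0) (54, 49.0) (55, 48.4) (56, 52.4) (57, 53.6) (58, 52.9) (59, 53.3) (60, 53.2) (61, 53.2) (62, 52.9) (63, 52.8) (64, 53.4) (65, 52.4) (66, 52.9) (67, 53.1) (68, 52.3) (69, 48.2) (70, 49.0) (71, 48.2) (72, 48.7) (73, 48.1) (74, 49.1) (75, 48.4) (76, 49.2) (77, 49.8) (78, 48.0) (79, 48.9)
-0.03 -0.01757005973031931 0.017878728373658167 755
0 -0.017800320247048675 0.017559589436070163 781
0.03 -0.017903794597672374 0.01732649155462978 852
8 0.018926531203740465 crest phase mm 2.851871929056214
10 0.3066459922179158 crest phase mm -0.4153584983995023
12 1.9183446264940989 crest phase mm 5.49348399175935
```

Emit:
{"name": "move_arm", "arguments": {
  "commands": [
    [[-1.4,0,0,0,0,-0.1],[-2.8,0,0,0,0,-0.2],[-4.2,0,0,0,0,-0.3],[-5.6,0.05,0,0,0,-0.368],[-7.06,0.08,0,0,0,-0.368],[-7.06,0.08,0.6,0,0,-0.368],[-7.06,0.08,1.3,0,0,-0.368],[-7.06,0.08,2,0,0,-0.368],[-7.06,0.08,2.6,0,0,-0.368],[-7.06,0.08,2.92,0,0,-0.368],[-7.06,0.08,2.92,0,0,-0.368],[-7.06,0.08,2.92,0,0,-0.368]]
  ]
}}

```text
time: 4.5
position: [0.4717, -0.2241, 0.2486]
tool_rot: [0.621, 0.784, 0.0, 0.001]
ft_force: [0.1, -1.0, 0.0]
grip_width: 0.0436
grip_force: 0.0
```

Emit:
{"name": "move_arm", "arguments": {
  "commands": [
    [[0,0,0,0,0,0],[0,0,0,0,0,0],[0,0,0,0,0,0],[0,0,0,0,0,0],[0,0,-0.1,0,0,0],[0,0,-0.5,0,0,0],[0,0,-1.2,0,0,0],[0,0,-2,0,0,0],[0,0,-2.9,0,0,0],[0,0,-2.9,0,0,0]]
  ],
  "claw": 1,
  "squeeze": 15
}}

```text
time: 5.75
position: [0.4721, -0.224, 0.3675]
tool_rot: [0.621, 0.784, 0.0, 0.004]
ft_force: [0.9, -0.4, -2.2]
grip_width: 0.0119
grip_force: 15.0
```

```bash
python3 - <<'E'
from h import *
c=camera("side");print(c["extrinsics"] is None)
p=c["pixels"];o=get_obs()
K=np.array(c["camera_matrix"]);E=np.array(c["extrinsics"])
q=E@np.r_[np.array(o["position"])-[0,0,.2],1];u=K[0,2]+K[0,0]*q[0]/-q[2];v=K[1,2]-K[1,1]*q[1]/-q[2]
print(u,v,o["position"],o["ft_force"],o["grip_force"])
E
```

```text
False
340.5447265329424 173.22782378881584 [ 0.47151064 -0.22354915  0.36563908] [-0.35481676  0.129932   -2.68264862] 14.994975239387713
```

Emit:
{"name": "move_arm", "arguments": {
  "commands": [
    [[1.2,0.4,0,0,0,0.09],[2.4,0.8,0,0,0,0.18],[3.6,1.2,0,0,0,0.27],[4.8,1.6,0,0,0,0.368],[6,2,0,0,0,0.368],[6.53,2.18,0,0,0,0.368],[6.53,2.18,0.5,0,0,0.368],[6.53,2.18,1.2,0,0,0.368],[6.53,2.18,1.8,0,0,0.368],[6.53,2.18,2.2,0,0,0.368],[6.53,2.18,2.2,0,0,0.368],[6.53,2.18,2.2,0,0,0.368]]
  ]
}}

```text
time: 7.3
position: [0.4965, 0.0507, 0.2758]
tool_rot: [0.754, 0.657, -0.0, -0.0]
ft_force: [-0.1, 0.3, -2.0]
grip_width: 0.0118
grip_force: 15.0
```

```bash
cat > st.py <<'E'
from h import *
o=get_obs();p=np.array(o["position"]);r=R.from_quat(o["tool_rot"]).as_matrix()
u=np.array([np.cos(np.deg2rad(81.8)),np.sin(np.deg2rad(81.8))]);v=np.array([u[1],-u[0]])
d=p[:2]-[.4977,.0551]
print("s,t,z mm",np.round([d@u*1e3,d@v*1e3,p[2]*1e3],2),"yaw",np.round(np.degrees(np.arctan2(r[1,0],r[0,0])),2),"zaxis",np.round(r[:,2],4),np.round(o["ft_force"],1),o["time"])
E
python3 st.py
```

```text
s,t,z mm [ -4.57  -0.59 275.78] yaw 82.15 zaxis [-8.e-04  1.e-04 -1.e+00] [-0.1  0.3 -2. ] 7.3
```

Emit:
{"name": "move_arm", "arguments": {
  "commands": [
    [[-0.01,0.015,0.12,0,0,0],[-0.01,0.015,0.2,0,0,0],[-0.01,0.015,0.26,0,0,0],[-0.01,0.015,0.28,0,0,0],[-0.01,0.015,0.3,0,0,0],[-0.01,0.015,0.3,0,0,0]]
  ]
}}

```text
time: 8.05
position: [0.4971, 0.0502, 0.264]
tool_rot: [0.754, 0.657, 0.0, 0.0]
ft_force: [1.2, -0.3, -2.1]
grip_width: 0.012
grip_force: 15.0
```

Emit:
{"name": "move_arm", "arguments": {
  "commands": [
    [[0,0,0.015,0,0,0],[0,0,0.03,0,0,0],[0,0,0.04,0,0,0],[0,0,0.05,0,0,0],[0,0,0.05,0,0,0]]
  ]
}}

```text
time: 8.68
position: [0.4971, 0.0503, 0.2635]
tool_rot: [0.754, 0.657, 0.0, 0.0]
ft_force: [-1.2, 1.0, 12.9]
grip_width: 0.0116
grip_force: 15.0
```

Emit:
{"name": "move_arm", "arguments": {
  "commands": [
    [[0,0,-0.03,0,0,0],[0.02,0,-0.03,0,0,0],[0.04,0,-0.03,0,0,0],[0.06,0,-0.03,0,0,0],[0.06,0,-0.03,0,0,0]]
  ]
}}

```text
time: 9.3
position: [0.4979, 0.0523, 0.2637]
tool_rot: [0.754, 0.657, 0.0, 0.001]
ft_force: [-1.0, -1.8, 6.3]
grip_width: 0.0119
grip_force: 15.0
```

Emit:
{"name": "move_arm", "arguments": {
  "commands": [
    [[-0.03,0,0,0,0,0],[-0.06,0,0,0,0,0],[-0.09,0,0,0,0,0],[-0.12,0,0,0,0,0],[-0.12,0,0,0,0,0]]
  ]
}}

```text
time: 9.93
position: [0.4974, 0.0479, 0.2636]
tool_rot: [0.754, 0.657, 0.001, 0.001]
ft_force: [1.2, 1.7, 5.9]
grip_width: 0.0122
grip_force: 15.0
```

Emit:
{"name": "move_arm", "arguments": {
  "commands": [
    [[0,0,-0.6,0,0,0],[0,0,-1.6,0,0,0],[-0.6,0,-2.6,0,0,0],[-2,0.1,-2.6,0,0,-0.12],[-3.4,0.2,-2.6,0,0,-0.24],[-4.8,0.25,-2.6,0,0,-0.368],[-6.2,0.3,-2.6,0,0,-0.368],[-6.82,0.31,-2.6,0,0,-0.368],[-6.82,0.31,-2.4,0,0,-0.368],[-6.82,0.31,-1.8,0,0,-0.368],[-6.82,0.31,-1.3,0,0,-0.368],[-6.82,0.31,-1.3,0,0,-0.368]]
  ]
}}

```text
time: 11.42
position: [0.471, -0.2224, 0.3131]
tool_rot: [0.62, 0.784, 0.0, -0.003]
ft_force: [-0.4, 0.1, -0.7]
grip_width: 0.0118
grip_force: 15.0
```

Emit:
{"name": "move_arm", "arguments": {
  "commands": [
    [[-0.04,0.01,0.4,0,0,0],[-0.04,0.01,0.9,0,0,0],[-0.04,0.01,1.3,0,0,0],[-0.04,0.01,1.5,0,0,0],[-0.04,0.01,1.59,0,0,0],[-0.04,0.01,1.59,0,0,0]]
  ]
}}

```text
time: 12.18
position: [0.4726, -0.2257, 0.2516]
tool_rot: [0.621, 0.784, 0.0, 0.0]
ft_force: [-0.7, 0.0, -1.9]
grip_width: 0.0116
grip_force: 15.0
```

Emit:
{"name": "move_arm", "arguments": {
  "commands": [
    [[0,0,0.03,0,0,0],[0,0,0.06,0,0,0],[0,0,0.06,0,0,0]]
  ]
}}

```text
time: 12.55
position: [0.4725, -0.2256, 0.2493]
tool_rot: [0.621, 0.784, 0.0, 0.0]
ft_force: [-0.2, 0.4, -1.2]
grip_width: 0.0119
grip_force: 15.0
```

Emit:
{"name": "move_arm", "arguments": {
  "commands": [
    [[0,0,0,0,0,0],[0,0,0,0,0,0],[0,0,0,0,0,0],[0,0,-0.5,0,0,0],[0,0,-1.2,0,0,0],[0,0.7,-1.3,0,0,0],[0,1.54,-1.2,0,0,0],[0,1.54,-0.6,0,0,0],[0,1.54,0,0,0,0],[0,1.54,0,0,0,0],[0,1.54,0,0,0,0]]
  ],
  "claw": 0
}}

```text
time: 13.92
position: [0.5327, -0.2117, 0.2497]
tool_rot: [0.621, 0.784, 0.0, 0.0]
ft_force: [0.5, 0.0, 0.0]
grip_width: 0.0437
grip_force: 0.0
```

Emit:
{"name": "move_arm", "arguments": {
  "commands": [
    [[0,0,0,0,0,0],[0,0,0,0,0,0],[0,0,0,0,0,0],[0,0,0,0,0,0],[0,0,-0.1,0,0,0],[0,0,-0.5,0,0,0],[0,0,-1.2,0,0,0],[0,0,-2,0,0,0],[0,0,-2.9,0,0,0],[0,0,-2.9,0,0,0]]
  ],
  "claw": 1
}}

```text
time: 15.18
position: [0.5333, -0.2119, 0.369]
tool_rot: [0.621, 0.784, 0.0, 0.004]
ft_force: [-0.5, 0.2, -1.3]
grip_width: 0.0117
grip_force: 15.0
```

```bash
python3 - <<'E'
from h import *
c=camera("top");w=world(c);cv2.imwrite("pics/t2.png",c["pixels"])
o=get_obs();print(o["position"],o["tool_rot"],o["ft_force"],o["grip_width"])
x,y,z=np.moveaxis(w,-1,0)
k=(abs(x-.4715)<.04)&(abs(y+.225)<.04)&(z>.09)&(z<.105);print(k.sum(),np.nanmedian(w[k],0) if k.any() else "")
E
```

```text
[ 0.53260027 -0.2115044   0.36688728] [6.20874868e-01 7.83907439e-01 1.84256626e-04 1.86845978e-03] [-0.15269107  0.11622617 -1.60356218] 0.011866281999158809
0
```

Emit:
{"name": "move_arm", "arguments": {
  "commands": [
    [[1.2,0.1,0,0,0,0.09],[2.4,0.2,0,0,0,0.18],[3.6,0.3,0,0,0,0.27],[4.8,0.4,0,0,0,0.368],[6,0.55,0,0,0,0.368],[6.56,0.62,0,0,0,0.368],[6.56,0.62,0.5,0,0,0.368],[6.56,0.62,1.2,0,0,0.368],[6.56,0.62,1.8,0,0,0.368],[6.56,0.62,2.25,0,0,0.368],[6.56,0.62,2.25,0,0,0.368],[6.56,0.62,2.25,0,0,0.368]]
  ]
}}

```text
time: 16.73
position: [0.4965, 0.0496, 0.275]
tool_rot: [0.754, 0.657, -0.0, -0.0]
ft_force: [0.3, -0.5, -1.3]
grip_width: 0.0116
grip_force: 15.0
```

```bash
python3 st.py
```

```text
s,t,z mm [ -5.59  -0.43 274.99] yaw 82.15 zaxis [-8.e-04  1.e-04 -1.e+00] [ 0.3 -0.5 -1.3] 16.725
```

Emit:
{"name": "move_arm", "arguments": {
  "commands": [
    [[-0.01,0.01,0.1,0,0,0],[-0.01,0.01,0.18,0,0,0],[-0.01,0.01,0.2,0,0,0],[-0.01,0.01,0.22,0,0,0],[-0.01,0.01,0.24,0,0,0],[-0.01,0.01,0.26,0,0,0],[-0.01,0.01,0.26,0,0,0]]
  ]
}}

```text
time: 17.6
position: [0.4969, 0.0492, 0.2647]
tool_rot: [0.754, 0.657, -0.0, -0.0]
ft_force: [1.0, 0.3, -2.9]
grip_width: 0.0117
grip_force: 15.0
```

Emit:
{"name": "move_arm", "arguments": {
  "commands": [
    [[0,0,0.02,0,0,0],[0,0,0.04,0,0,0],[0,0,0.06,0,0,0],[0,0,0.06,0,0,0]]
  ]
}}

```text
time: 18.1
position: [0.4969, 0.0492, 0.2623]
tool_rot: [0.754, 0.657, -0.0, -0.0]
ft_force: [-0.1, -0.3, -1.0]
grip_width: 0.0117
grip_force: 15.0
```

Emit:
{"name": "move_arm", "arguments": {
  "commands": [
    [[0,0,0.015,0,0,0],[0,0,0.03,0,0,0],[0,0,0.045,0,0,0],[0,0,0.045,0,0,0]]
  ]
}}

```text
time: 18.6
position: [0.4969, 0.0492, 0.2612]
tool_rot: [0.754, 0.657, 0.0, 0.0]
ft_force: [-0.6, 0.3, 4.0]
grip_width: 0.0119
grip_force: 15.0
```

Emit:
{"name": "move_arm", "arguments": {
  "commands": [
    [[0.02,0,0,0,0,0],[0.04,0,0,0,0,0],[0.04,0,0,0,0,0]]
  ]
}}

```text
time: 18.98
position: [0.4971, 0.0504, 0.2612]
tool_rot: [0.754, 0.657, -0.0, 0.001]
ft_force: [-0.6, -3.2, 4.9]
grip_width: 0.0119
grip_force: 15.0
```

Emit:
{"name": "move_arm", "arguments": {
  "commands": [
    [[-0.03,0,0,0,0,0],[-0.06,0,0,0,0,0],[-0.08,0,0,0,0,0],[-0.08,0,0,0,0,0]]
  ]
}}

```text
time: 19.48
position: [0.4967, 0.048, 0.2612]
tool_rot: [0.754, 0.657, 0.001, -0.0]
ft_force: [-1.2, 3.1, 6.2]
grip_width: 0.0117
grip_force: 15.0
```

Emit:
{"name": "move_arm", "arguments": {
  "commands": [
    [[-0.02,0,-0.01,0,0,0],[-0.04,0,-0.01,0,0,0],[-0.04,0,-0.01,0,0,0]]
  ]
}}

```text
time: 19.85
position: [0.4965, 0.0471, 0.2614]
tool_rot: [0.754, 0.656, 0.001, -0.001]
ft_force: [-0.1, 7.8, 3.1]
grip_width: 0.0116
grip_force: 15.0
```

The leaf is home and walled in on both sides, so I'll recentre it, release it and check from above.

Emit:
{"name": "move_arm", "arguments": {
  "commands": [
    [[0.04,0,0,0,0,0],[0.07,0,0,0,0,0],[0.07,0,0.01,0,0,0],[0.07,0,0.01,0,0,0]]
  ]
}}

```text
time: 20.35
position: [0.4968, 0.0484, 0.2612]
tool_rot: [0.754, 0.657, -0.0, 0.0]
ft_force: [-2.4, 0.1, 8.1]
grip_width: 0.0121
grip_force: 15.0
```

Emit:
{"name": "move_arm", "arguments": {
  "commands": [
    [[0,0,0,0,0,0],[0,0,0,0,0,0],[0,0,0,0,0,0],[0,0,-0.3,0,0,0],[0,0,-1,0,0,0],[-0.8,0,-2.2,0,0,0],[-1.3,0,-3,0,0,0],[-1.3,0,-3,0,0,0],[-1.3,0,-3,0,0,0]]
  ],
  "claw": 0
}}

```text
time: 21.48
position: [0.4893, -0.0025, 0.3804]
tool_rot: [0.754, 0.657, -0.0, -0.0]
ft_force: [-0.3, 0.3, -0.5]
grip_width: 0.0433
grip_force: 0.0
```

```bash
python3 - <<'E'
from h import *
c=camera("wrist");w=world(c);cv2.imwrite("pics/w3.png",c["pixels"])
x,y,z=np.moveaxis(w,-1,0)
u=np.array([np.cos(np.deg2rad(81.8)),np.sin(np.deg2rad(81.8))]);v=np.array([u[1],-u[0]])
s=(w[...,:2]-[.4977,.0551])@u*1e3;t=(w[...,:2]-[.4977,.0551])@v*1e3
k=(abs(t)<20)&(abs(s+6)<30)&(z>.1)&(z<.12)
r=cv2.minAreaRect((w[k][:,:2]*1000).astype(np.float32));print(k.sum(),r,np.nanmedian(z[k]),"s,t",(s[k].min()+s[k].max())/2,(t[k].min()+t[k].max())/2)
A=np.c_[s[k],t[k],np.ones(k.sum())];print("slopes",np.linalg.lstsq(A,z[k]*1e3,rcond=None)[0])
print(get_obs()["position"],get_obs()["time"])
E
```

```text
725 ((496.8880920410156, 48.11267852783203), (34.350887298583984, 11.437562942504883), 82.4537582397461) 0.10849944460300237 s,t -7.034906436089563 0.3315426962414305
slopes [-5.19523795e-03  2.32717960e-02  1.08266469e+02]
[ 0.48917373 -0.0022344   0.37987362] 21.525
```

View pics/w3.png

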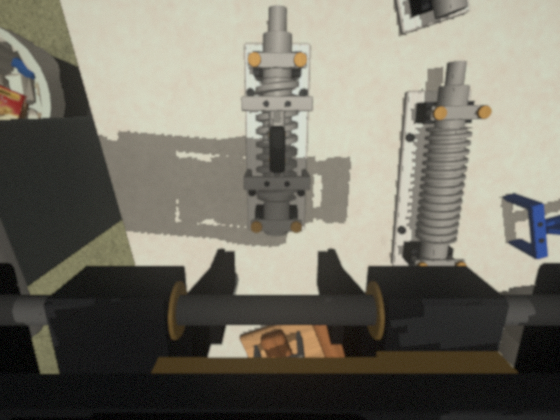

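The leaf stands astride the screw at (277,150) in the picture, and its measured height matches fully home. Next I check the leaf I put back on the rack.

Emit:
{"name": "move_arm", "arguments": {
  "commands": [
    [[-1.2,0.4,0,0,0,-0.1],[-2.4,0.8,0,0,0,-0.2],[-3.6,1.2,0,0,0,-0.3],[-4.6,1.68,0,0,0,-0.36],[-4.6,1.68,0,0,0,-0.36],[-4.6,1.68,0,0,0,-0.36]]
  ]
}}

```text
time: 22.28
position: [0.5307, -0.1932, 0.379]
tool_rot: [0.624, 0.781, -0.0, -0.002]
ft_force: [0.9, 0.7, -0.1]
grip_width: 0.0439
grip_force: 0.0
```

```bash
python3 - <<'E'
from h import *
c=camera("wrist");w=world(c);z=w[...,2];cv2.imwrite("pics/w4.png",c["pixels"])
m=(z>0.09)&(z<0.104)
n,l=cv2.connectedComponents(m.astype(np.uint8))
for i in range(1,n):
    k=l==i
    if k.sum()>60:
        r=cv2.minAreaRect((w[k][:,:2]*1000).astype(np.float32));A=np.c_[w[k][:,:2],np.ones(k.sum())];print(k.sum(),np.round(r[0],1),np.round(r[1],1),round(r[2],1),np.median(z[k]),np.linalg.lstsq(A,z[k],rcond=None)[0][:2])
o=get_obs();print(o["time"],o["position"])
E
```

```text
576 [ 473.3 -227.3] [12.2 33.3] 13.8 0.09634832061857687 [-0.14808755 -0.0577288 ]
585 [ 599.  -198.7] [12.2 33.3] 13.1 0.0964804811246966 [0.14828925 0.00176389]
779 [ 732.4 -164.2] [59.  27.7] 50.0 0.09710521295974378 [-0.00909271 -0.00672258]
22.325 [ 0.53065147 -0.19269309  0.37929644]
```

View pics/w4.png

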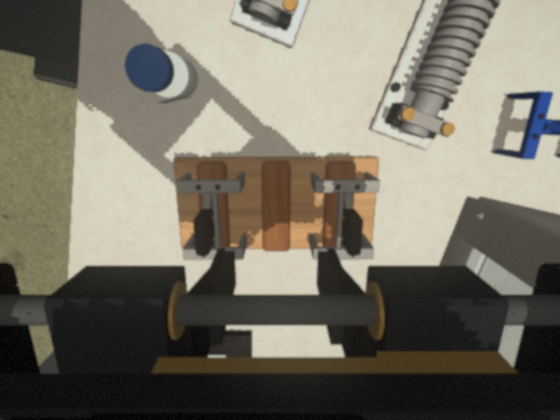

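Both other leaves stand astride ridges at (205,220) and (348,220), upright and at standing height. The vial has not moved, so I'm handing in.

```bash
python3 -c "
from rig import *
print(hand_in())"
```

```text
the job is handed in; nothing more can be done
None
```

The 12 mm leaf (leaf_3, identified by feel and by the thread's measured pitch) sits meshed and released on the nearest screw, and the other two stand on the rack; I handed the job in at about 22 s, but the hand-in gave no verdict.

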